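# Hang the dipper on the ingredient bin

## Robot

A 6-joint arm with a two-finger parallel gripper is mounted at the origin on the work surface. World frame = base frame: x ahead of the robot, y to its left, z up, the work surface at z = 0. Lengths are in m, angles in rad, forces in N, time in s.
With the tool pointing down it reaches from about 0.375 to 0.9 m from the base axis. Payload 3.1 kg.
Tool frame: the origin (TCP) lies on the centre line of the jaws, within the pads' length; the fingertips stand robot.nose_length ahead of it and the grasp point (between the pads) lies 6 mm ahead of it (robot.nose_length is the distance from the TCP to the fingertips, in m); z points along the fingers, y is the line along which they close (so a half turn about z gives the same grasp; the last joint's range is limited). The gripper opens to 87 mm and grips with 3 to 60 N. Pads are 19 mm wide; open, the fingers measure 117 mm over their backs; the gripper's body (75 mm by 190 mm) begins 51 mm behind the grasp point.
Start: joints at [0.999, 0.527, 1.433, -0, 1.181, -0.178], TCP at [0.24, 0.577, 0.248] pointing down, gripper open.
Joint ranges: [-3.08, 3.08], [-0.75, 2.2], [0.22, 2.44], [-1.43, 4.57], [0, 2.65], [-2.85, 2.85]. Speed limits (rad/s): [2.79, 2.79, 3.14, 3.14, 3.14, 3.14].

## Interface

Orientations are given as a unit quaternion [x, y, z, w].
In Python, from rig import robot gives the robot as it stands.
- The arm moves only by the shell command python3 -m crank 'ROWS' [FORCE]. ROWS is JSON, one flat list of numbers, 7 for each row, row after row: the shift along the tool's x, y, z in mm, then the turn, a rotation vector about the tool's x, y, z in degrees, then the closure in counts, from 0 (fully open) to 255 (shut). In form: [x, y, z, ax, ay, az, fingers, x, y, z, ax, ay, az, fingers, ...]. A call has exactly 5 rows; each row is the pose to reach, as a shift and turn from the pose commanded when the call began, along the tool's axes at that moment; what a row does not reach only later rows make up. A row lasts 1/12 s, in which the tool goes at most 41.7 mm and 7.16 degrees, less where a joint would pass 70% of its speed; a pose out of reach is approached as far as the arm can. A call with a gripper value outside its range is refused whole. The fingers move at their own pace and stop on an object; FORCE is the grip in N (left out, the last holds). Time passes only in rows, so rows that repeat a pose let the fingers close, or fill a call up. It gives the time, the measured TCP pose, the force, the opening and the grip force at its end, in the units of the state.
- robot.get_obs(): the state, without advancing time (a new reading comes with each control period).
- robot.camera(name): name is "scene" or "top"; returns a dict with "pixels" (420x560x3 uint8, red, green, blue), "intrinsics" (3x3 intrinsics, pixels), "k1" (the pictures are not rectified: a ray, as slopes to the right and down, at radius r is drawn at 1 + k1 r^2 times it, then the intrinsics apply), "extrinsics" (4x4, takes a point from camera to world coordinates). Camera axes: x right, y down, z forward; pixel columns grow to the right and rows downward; lengths in m; the calibration is good to about 2 mm. A picture is of the moment at which its call begins. There is no depth.
- robot.hand_in(): hands the job in; it is judged then, once.
The state is a dict: "time": time; "q": joint angles; "joint_velocities": joint speeds; "joint_torque": joint torques, N m; "position": TCP position; "tool_rot": TCP orientation; "ft_force": force on the tool from outside, world axes, zero at the start; "moment": the same for the moment, N m; "grip_width": finger opening in m; "grip_force": force on a finger pad.
Only numpy, scipy, OpenCV 4.12 (cv2) and the standard library are available. Lean on these libraries where they do the work, as an engineer would, in place of code of your own. Each camera call takes 0.05 s, during which the arm holds its last target. There are 200 camera calls.

## Task

Pick up the steel dipper and hang it by its own hook on the outside of the white ingredient bin, in the notch of the blue steel strip clipped along the bin's rim, so that it hangs upright and cannot slide along. The strip gets shifted along the rim by the bakers, so feel or look for the notch, work gently so that the strip is not bent, let go at the end and leave the other things where they stand.

Things in the scene. Friction and masses are not known exactly. Their poses are not given: they have to be found in the camera images.
- dipper: Loose steel dipper, 0.15 to 0.31 kg, standing upright on its cup (66 mm across, 52 mm high). Origin: centre of the cup's underside; z up; x points from the stem to the cup. The flat stem rises at the cup's -x side: 5 mm thick in x (inner face at x = -38 mm), 16 mm wide in y. A hook on the stem opens downwards on the -x side; a black handle stands above the hook.
- grip (a point): Point in the dipper's black plastic handle where it is best gripped; axes as the dipper's. Handle: 24 mm in x by 20 mm in y, centred at dipper x = -42 mm, from 106 to 168 mm above the cup's underside; this point is at 145 mm.
- hook (a point): Middle of the underside of the hook's crown (dipper x = -44.5 mm, y = 0, z = 100 mm); axes as the dipper's. Crown 6 mm thick; slot 13 mm wide in x (x = -51 to -38 mm); then a lip reaching down 26 mm below the crown's underside, its last 6 mm flared outwards to x = -61 mm. All 16 mm wide in y.
- bin: Open white plastic bin, fixed to the table: 200 mm (x) by 280 mm (y) by 150 mm high, walls 6 mm. Origin: centre of its underside, z up. Its +x wall carries a blue steel strip, 8 mm thick in x, 230 mm long in y, centred at bin x = 97 mm. The dipper hangs outside this wall, its x axis along the bin's: stem and cup outside, lip inside. More than 25 N on strip or bin would bend the strip.
- strip_line (a point): Fixed to the bin at x = 97 mm, y = 0, on the line (along y) of the strip's top edge, 164 mm above the table. One notch, in the strip's middle: 12 mm deep, 20 mm long at its floor, 30 mm at its mouth (45 degree lead-ins on the top 5 mm). The notch's middle lies up to 40 mm either side of y = 0, differently each time and not measured; the strip is too tight to shift in the work.
- jar: Bystander: amber glass jar with red cap, 66 mm across, 100 mm high, loose. Origin: centre of its underside.
- bowl: Bystander: small steel bowl, 110 mm across, 50 mm high, loose. Origin: centre of its underside.
- scale: Bystander: white kitchen scale, 120 x 110 x 38 mm, loose. Origin: centre of its underside.

How it is judged:
At the end, for the whole second after the job is handed in: The dipper hangs still on the bin, cup outside, its hook's underside on the notch's floor (148 to 155.5 mm above the table, within 47 mm of the bin's y = 0 and 7 mm of the strip's middle plane), within 0.2 rad of upright and 0.3 rad of square to the wall (z of hook in the frame of bin between 0.148 and 0.1555 m and x of hook in the frame of bin between 0.09 and 0.104 m and y of hook in the frame of bin between -0.047 and 0.047 m and x of dipper in the frame of bin above 0.12 m and angle between dipper's own z axis and vertical below 0.2 rad and angle between the x axis of dipper and the x axis of bin, either way round below 0.3 rad and contact force between dipper and bin above 0.5 N and linear speed of dipper below 0.02 m/s and angular speed of dipper below 0.2 rad/s); the robot touches nothing.
It fails at once if the dipper is pushed against the bin or its strip with more than 25 N (contact force between dipper and bin above 25 N).
It fails at once if the arm or fingers push on the bin with more than 25 N (contact force between any of the fingers, the arm and bin above 25 N).
It fails at once if a bystander is moved by more than 25 mm (distance of any of jar, bowl, scale from where it was at the start of the episode above 0.025 m).
It also fails if it takes over 64 s, if anything falls off the work surface, if the arm or the gripper's body presses on something with over 40 N, if the wrist force passes 120 N, or if a joint passes its speed limit or range.

## Working session

There is one attempt and no reset: what is moved stays moved. The work goes in short steps, Python scripts to look and compute and a shell command to move; the robot and the scene stay as the last step left them, time stands still between calls to the robot, and variables do not carry over. Pictures are saved under pics/ and viewed, at most 10 in all, crops included, and the job is handed in when it is done.

```bash
ls; mkdir -p pics; python3 - <<'E'
from rig import robot
import cv2, numpy as np
for n in ("scene","top"):
    c=robot.camera(n); cv2.imwrite(f"pics/{n}0.png",c["pixels"][:,:,::-1])
    print(n,c["intrinsics"],c["k1"],np.round(c["extrinsics"],4).tolist())
o=robot.get_obs(); print(o); print(robot.nose_length)
E
```

```text
pics
scene [[527.37290509   0.         277.38335132]
 [  0.         527.37290509 212.30245301]
 [  0.           0.           1.        ]] -0.060117772030331154 [[0.0206, 0.5516, -0.8339, 1.3259], [0.9996, -0.0282, 0.006, -0.0628], [-0.0202, -0.8336, -0.5519, 0.6663], [0.0, 0.0, 0.0, 1.0]]
top [[539.80367811   0.         280.66000663]
 [  0.         539.80367811 217.24491056]
 [  0.           0.           1.        ]] -0.12050513039463583 [[-0.0077, -0.9952, 0.098, 0.4088], [-0.9997, 0.0097, 0.0203, -0.0678], [-0.0212, -0.0978, -0.995, 1.2989], [0.0, 0.0, 0.0, 1.0]]
{'time': 0.1, 'q': array([ 9.98487329e-01,  5.28402013e-01,  1.43376739e+00, -4.26209793e-05,
        1.18142577e+00, -1.78496668e-01]), 'joint_velocities': array([ 0.00054486, -0.00168717, -0.00247741, -0.00024637,  0.00261023,
       -0.00085698]), 'joint_torque': array([-3.72022123e-05, -4.40989172e+01, -1.77149498e+01,  6.35417411e-02,
        5.33961284e-02, -5.00594945e-05]), 'position': array([0.23946115, 0.57663825, 0.24665391]), 'tool_rot': array([ 1.95628170e-01,  9.80677631e-01, -9.38760034e-04, -3.48775331e-04]), 'ft_force': array([-0.10946652,  0.7254247 , -0.12707673]), 'moment': array([ 0.03335471, -0.00521934, -0.04144147]), 'grip_force': 0.0, 'grip_width': 0.08698714974439421}
0.025
```

View pics/scene0.png

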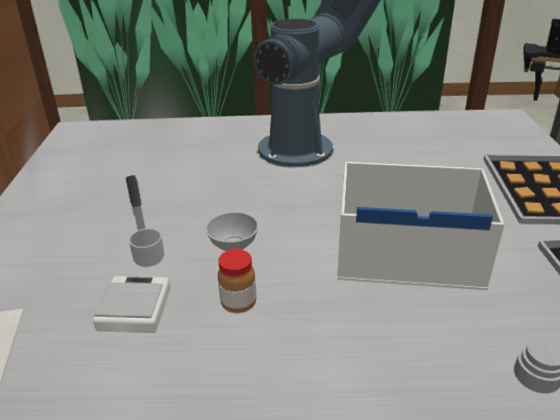

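View pics/top0.png

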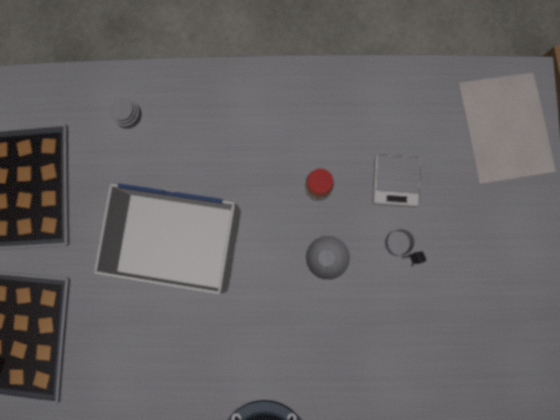

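The scene view shows the dipper at about (140,225), the bin's strip at (357–490,217) with the notch near (423,215). The top view shows the cup at (399,242), the handle at (418,258) and the strip from (118,186) to (222,200). Next I'll take close crops to get the numbers.

```bash
cat > h.py <<'E'
from rig import robot
import cv2, numpy as np
from scipy.spatial.transform import Rotation as R
def ray(c,p):
    K=np.array(c["intrinsics"]); k=c["k1"]
    u=cv2.undistortPoints(np.array([[p]],float),K,np.array([k,0,0,0.]))[0,0]
    T=np.array(c["extrinsics"]); return T[:3,3],T[:3,:3]@np.array([u[0],u[1],1])
def onz(c,p,z):
    o,d=ray(c,p); return o+d*(z-o[2])/d[2]
def proj(c,P):
    T=np.linalg.inv(np.array(c["extrinsics"])); q=T[:3,:3]@np.array(P)+T[:3,3]
    s=q[:2]/q[2]; s=s*(1+c["k1"]*(s@s)); K=np.array(c["intrinsics"]); return K[:2,:2]@s+K[:2,2]
def two(c1,p1,c2,p2):
    o1,d1=ray(c1,p1);o2,d2=ray(c2,p2)
    t=np.linalg.lstsq(np.c_[d1,-d2],o2-o1,rcond=None)[0]
    a=o1+d1*t[0];b=o2+d2*t[1]; return (a+b)/2,np.linalg.norm(a-b)
E
python3 - <<'E'
from h import *
s=robot.camera("scene");t=robot.camera("top")
def crop(c,x,y,w,h,W,H): return cv2.resize(c["pixels"][y:y+h,x:x+w,::-1],(W,H),interpolation=cv2.INTER_CUBIC)
a=np.hstack([crop(t,380,220,50,50,300,300),crop(s,115,170,62,100,186,300)])
b=np.vstack([crop(t,100,170,140,40,486,139),crop(s,340,195,160,50,486,152)])
cv2.imwrite("pics/crops.png",np.vstack([a,b]))
def blob(c,m,box):
    x,y,w,h=box; mm=np.zeros(m.shape,np.uint8); mm[y:y+h,x:x+w]=m[y:y+h,x:x+w]
    n,l,st,ce=cv2.connectedComponentsWithStats(mm); i=1+np.argmax(st[1:,4]); return (l==i).astype(np.uint8),st[i],ce[i]
for n,c,box,sb in(("top",t,(405,245,30,25),(100,170,140,40)),("scene",s,(115,165,40,60),(340,195,160,50))):
    p=c["pixels"].astype(int)
    m,st,ce=blob(c,p.max(2)<60,box); print(n,"handle",st,ce,cv2.minAreaRect(cv2.findNonZero(m)))
    m,st,ce=blob(c,(p[:,:,2]-p[:,:,0]>40),sb); print(n,"strip",st,ce)
    x0=st[0]; cols=m[:,x0:x0+st[2]]
    print("top edge rows",[int(np.argmax(v)) if v.any() else -1 for v in cols.T])
    print("bot edge rows",[int(419-np.argmax(v[::-1])) if v.any() else -1 for v in cols.T])
E
```

```text
top handle [409 252  17  12 139] [417.33093525 257.23021583] ((417.2000427246094, 257.4000244140625), (11.62755298614502, 13.416407585144043), 63.43495178222656)
top strip [119 185   6   2   9] [121.66666667 185.44444444]
top edge rows [185, 185, 185, 185, 185, 186]
bot edge rows [185, 185, 186, 186, 186, 186]
scene handle [127 176  10  31 180] [131.71111111 190.47777778] ((131.50306701660156, 191.0553741455078), (30.009279251098633, 8.098623275756836), 86.8201675415039)
scene strip [ 357  207  136   22 1894] [423.93769799 217.71647307]
top edge rows [207, 207, 207, 207, 207, 207, 207, 207, 207, 207, 207, 207, 208, 208, 208, 208, 208, 208, 208, 208, 208, 208, 208, 208, 208, 208, 208, 208, 208, 208, 209, 209, 209, 209, 209, 209, 209, 209, 209, 209, 209, 209, 209, 209, 209, 209, 209, 210, 210, 210, 210, 210, 210, 210, 210, 210, 210, 210, 211, 212, 216, 216, 216, 216, 216, 216, 216, 216, 217, 217, 217, 217, 217, 213, 212, 212, 211, 211, 211, 211, 211, 211, 211, 212, 212, 212, 212, 212, 212, 212, 212, 212, 212, 212, 212, 212, 212, 212, 212, 213, 213, 213, 213, 213, 213, 213, 213, 213, 213, 213, 213, 213, 213, 213, 213, 213, 213, 214, 214, 214, 214, 214, 214, 214, 214, 214, 214, 214, 214, 214, 214, 214, 214, 214, 215, 215]
bot edge rows [220, 220, 221, 221, 221, 221, 221, 221, 221, 221, 221, 221, 221, 221, 221, 221, 221, 221, 222, 222, 222, 222, 222, 222, 222, 222, 222, 222, 222, 222, 222, 222, 222, 222, 222, 223, 223, 223, 223, 223, 223, 223, 223, 223, 223, 223, 223, 223, 223, 223, 223, 223, 224, 224, 224, 224, 224, 224, 224, 224, 224, 224, 224, 224, 224, 224, 224, 224, 225, 225, 225, 225, 225, 225, 225, 225, 225, 225, 225, 225, 225, 225, 225, 225, 226, 226, 226, 226, 226, 226, 226, 226, 226, 226, 226, 226, 226, 226, 226, 226, 226, 227, 227, 227, 227, 227, 227, 227, 227, 227, 227, 227, 227, 227, 227, 227, 227, 227, 228, 227, 228, 228, 228, 228, 228, 228, 228, 228, 228, 228, 228, 228, 226, 221, 219, 216]
```

View pics/crops.png

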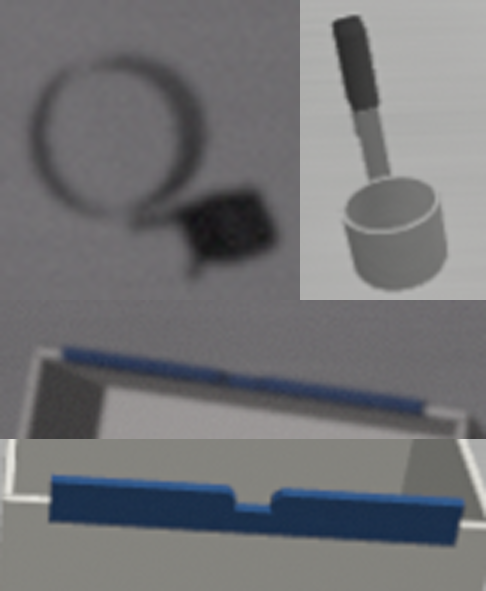

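```bash
python3 - <<'E'
from h import *
s=robot.camera("scene");t=robot.camera("top")
r=lambda v:np.round(np.asarray(v)*1000,1)
cup=onz(t,(399.2,242.5),.052); h=onz(t,(417.3,257.2),.139)
print("cup",r(cup),"handle top-view",r(h),"dist",r(np.linalg.norm((cup-h)[:2])),"yaw",np.degrees(np.arctan2(*(cup-h)[1::-1])))
print("cup scene rim",r(onz(s,((345+441)/2/3-100+115,170+204/3),.052)), "tri handle",[r(x) for x in two(t,(417.3,257.2),s,(131.7,191))])
print("scene handle top z.168",r(onz(s,(130,177),.168)))
L=onz(s,(357,207),.164);Rr=onz(s,(492.7,214.7),.164);N=onz(s,(423.5,216.3),.152)
Lt=onz(t,(117.9,185.6),.164);Rt=onz(t,(222.8,201.1),.164);
print("strip scene inner",r(L),r(Rr),r(np.linalg.norm(L-Rr)),"notch floor inner",r(N))
print("strip top mid",r(Lt),r(Rt),r(np.linalg.norm(Lt-Rt)), "yaws",[np.degrees(np.arctan2(-(a-b)[0],(a-b)[1])) for a,b in((Rr,L),(Lt,Rt))])
print("mid",r((L+Rr)/2),r((Lt+Rt)/2))
o=robot.get_obs();print(R.from_quat(o["tool_rot"]).as_matrix().round(3))
E
```

```text
cup [ 470.1 -316.3   52. ] handle top-view [ 433.7 -337.4  139. ] dist 42.0 yaw 30.11316133783192
cup scene rim [ 477.1 -319.3   52. ] tri handle [array([ 434.2, -340.3,  135.8]), np.float64(4.2)]
scene handle top z.168 [ 434.6 -340.2  168. ]
strip scene inner [557.4  81.9 164. ] [593.2 309.6 164. ] 230.6 notch floor inner [574.4 196.3 152. ]
strip top mid [592.8 307.2 164. ] [556.2  78.2 164. ] 231.9 yaws [np.float64(-8.941800597550891), np.float64(-9.070573599405053)]
mid [575.3 195.8 164. ] [574.5 192.7 164. ]
[[-0.923  0.384 -0.   ]
 [ 0.384  0.923 -0.001]
 [ 0.    -0.001 -1.   ]]
```

```bash

python3 -m crank '[-125.5,-101.7,0,0,0,0,0,-125.5,-101.7,0,0,0,0,0,-125.5,-101.7,0,0,0,0,0,-125.5,-101.7,0,0,0,0,0,-125.5,-101.7,0,0,0,0,0]' 30
python3 -m crank '[-125.5,-101.7,0,0,0,0,0,-125.5,-101.7,0,0,0,0,0,-125.5,-101.7,0,0,0,0,0,-125.5,-101.7,0,0,0,0,0,-125.5,-101.7,0,0,0,0,0]'
python3 -m crank '[-125.5,-101.7,0,0,0,0,0,-125.5,-101.7,0,0,0,0,0,-125.5,-101.7,0,0,0,0,0,-125.5,-101.7,0,0,0,0,0,-125.5,-101.7,0,0,0,0,0]'
python3 -m crank '[-51.4,-154.7,0,0,0,0,0,-51.4,-154.7,0,0,0,0,0,-51.4,-154.7,0,0,0,0,0,-51.4,-154.7,0,0,0,0,0,-51.4,-154.7,0,0,0,0,0]'
python3 -m crank '[-51.4,-154.7,0,0,0,0,0,-51.4,-154.7,0,0,0,0,0,-51.4,-154.7,0,0,0,0,0,-51.4,-154.7,0,0,0,0,0,-51.4,-154.7,0,0,0,0,0]'
python3 -m crank '[-51.4,-154.7,0,0,0,0,0,-51.4,-154.7,0,0,0,0,0,-51.4,-154.7,0,0,0,0,0,-51.4,-154.7,0,0,0,0,0,-51.4,-154.7,0,0,0,0,0]'
python3 -m crank '[0,0,0,0,0,7,0,0,0,0,0,0,14,0,0,0,0,0,0,21,0,0,0,0,0,0,28,0,0,0,0,0,0,35,0]'
```

```text
time: 0.72
position: [0.3188, 0.43, 0.2474]
tool_rot: [0.198, 0.98, -0.002, 0.0]
ft_force: [-0.1, 0.2, 0.3]
grip_width: 0.0867
grip_force: 0.0
time: 1.13
position: [0.3967, 0.289, 0.2478]
tool_rot: [0.198, 0.98, -0.001, 0.001]
ft_force: [0.2, 0.3, 0.1]
grip_width: 0.0873
grip_force: 0.0
time: 1.55
position: [0.4748, 0.147, 0.248]
tool_rot: [0.198, 0.98, -0.0, 0.003]
ft_force: [-0.1, 0.5, 0.2]
grip_width: 0.0868
grip_force: 0.0
time: 1.97
position: [0.4594, -0.0163, 0.2478]
tool_rot: [0.198, 0.98, -0.001, 0.001]
ft_force: [0.4, 1.0, -0.1]
grip_width: 0.0871
grip_force: 0.0
time: 2.38
position: [0.4486, -0.1799, 0.2481]
tool_rot: [0.198, 0.98, -0.002, 0.002]
ft_force: [1.2, -0.4, -1.1]
grip_width: 0.087
grip_force: 0.0
time: 2.8
position: [0.4365, -0.3432, 0.248]
tool_rot: [0.198, 0.98, -0.003, 0.002]
ft_force: [0.7, 0.6, 0.4]
grip_width: 0.0869
grip_force: 0.0
time: 3.22
position: [0.4359, -0.3346, 0.2474]
tool_rot: [0.484, 0.875, 0.001, -0.0]
ft_force: [0.3, -0.5, 0.3]
grip_width: 0.0872
grip_force: 0.0
```

```bash

python3 -m crank '[0,0,30,0,0,2,0,0,0,40,0,0,2,0,0,0,40,0,0,2,0,0,0,40,0,0,2,0,0,0,40,0,0,2,0]'
python3 - <<'E'
from h import *
o=robot.get_obs();M=R.from_quat(o["tool_rot"]).as_matrix();print(o["position"],M.round(3).tolist(),(M.T@(np.array([.434,-.339,.151])-o["position"])*1e3).round(1))
s=robot.camera("scene");t=robot.camera("top")
cr=lambda c,x,y,w,h,W,H: cv2.resize(c["pixels"][y:y+h,x:x+w,::-1],(W,H),interpolation=cv2.INTER_CUBIC)
cv2.imwrite("pics/g1.png",np.hstack([cr(t,360,200,100,100,400,400),cr(s,90,120,100,150,267,400)]))
E
```

```text
time: 3.63
position: [0.4355, -0.3365, 0.2081]
tool_rot: [0.496, 0.868, -0.0, 0.0]
ft_force: [-0.0, 0.5, -0.1]
grip_width: 0.0872
grip_force: 0.0
[ 0.43545323 -0.33645921  0.208118  ] [[-0.508, 0.862, 0.001], [0.862, 0.508, -0.0], [-0.001, 0.0, -1.0]] [-1.4 -2.6 57.1]
```

View pics/g1.png

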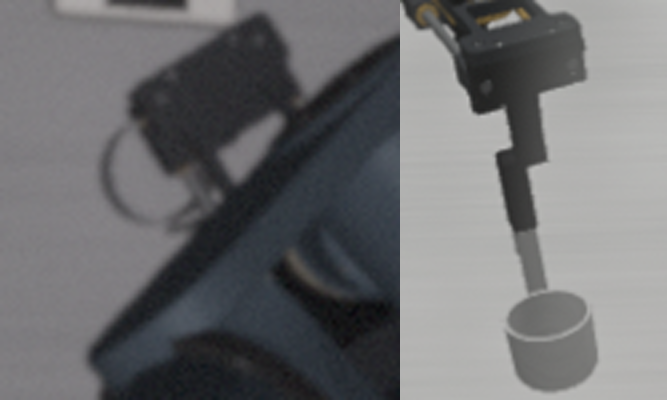

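```bash
python3 - <<'E'
from h import *
o=robot.get_obs();M=R.from_quat(o["tool_rot"]).as_matrix();p=o["position"]
s=robot.camera("scene")
for v in ([0,51,25],[-9.5,58,25],[9.5,58,25],[-9.5,43.5,25],[9.5,43.5,25]): print(v,((proj(s,p+M@np.array(v)/1e3)-[90,120])*2.667).round())
for z in(.168,.106): print("handle",((proj(s,[.434,-.339,z])-[90,120])*2.667).round())
E
```

```text
[0, 51, 25] [131. 163.]
[-9.5, 58, 25] [121. 171.]
[9.5, 58, 25] [147. 164.]
[-9.5, 43.5, 25] [114. 163.]
[9.5, 43.5, 25] [140. 155.]
handle [108. 152.]
handle [123. 223.]
```

The scene crop shows the finger at crop (108–147,165) and the handle just left of it, both where predicted. I'll descend and grip.

```bash

python3 -m crank '[-1.4,-2.6,30,0,0,0,0,-1.4,-2.6,57,0,0,0,0,-1.4,-2.6,57,0,0,0,0,-1.4,-2.6,57,0,0,0,0,-1.4,-2.6,57,0,0,0,0]' 30
python3 -m crank '[0,0,0,0,0,0,150,0,0,0,0,0,0,160,0,0,0,0,0,0,255,0,0,0,0,0,0,255,0,0,0,0,0,0,255]' 30
python3 -m crank '[0,0,0,0,0,0,255,0,0,0,0,0,0,255,0,0,0,0,0,0,255,0,0,0,0,0,0,255,0,0,0,0,0,0,255]' 30
```

```text
time: 4.2
position: [0.4338, -0.3401, 0.1518]
tool_rot: [0.497, 0.868, -0.0, 0.001]
ft_force: [-0.3, 0.5, 0.7]
grip_width: 0.0873
grip_force: 0.0
time: 4.62
position: [0.4333, -0.3395, 0.1511]
tool_rot: [0.497, 0.868, -0.0, 0.0]
ft_force: [0.6, -0.4, -0.0]
grip_width: 0.0618
grip_force: 0.0
time: 5.03
position: [0.4331, -0.3393, 0.1505]
tool_rot: [0.497, 0.868, 0.0, -0.0]
ft_force: [0.2, 1.1, -0.1]
grip_width: 0.0284
grip_force: 0.2
```

```bash

python3 -m crank '[0,0,0,0,0,0,255,0,0,0,0,0,0,255,0,0,0,0,0,0,255,0,0,0,0,0,0,255,0,0,0,0,0,0,255]' 40
python3 -m crank '[0,0,-5,0,0,0,255,0,0,-15,0,0,0,255,0,0,-30,0,0,0,255,0,0,-50,0,0,0,255,0,0,-60,0,0,0,255]' 40
python3 -m crank '[0,0,-20,0,0,0,255,0,0,-40,0,0,0,255,0,0,-60,0,0,0,255,0,0,-75,0,0,0,255,0,0,-80,0,0,0,255]' 40
python3 -m crank '[0,0,0,0,0,0,255,0,0,0,0,0,0,255,0,0,0,0,0,0,255,0,0,0,0,0,0,255,0,0,0,0,0,0,255]' 40
python3 - <<'E'
from h import *
s=robot.camera("scene");t=robot.camera("top")
o=robot.get_obs();print(o["position"],o["tool_rot"],o["ft_force"],o["moment"])
cr=lambda c,x,y,w,h,W,H: cv2.resize(c["pixels"][y:y+h,x:x+w,::-1],(W,H),interpolation=cv2.INTER_CUBIC)
cv2.imwrite("pics/g2.png",np.hstack([cr(s,70,70,130,200,325,500)]))
E
```

```text
time: 5.45
position: [0.4333, -0.3393, 0.1505]
tool_rot: [0.497, 0.868, 0.0, 0.0]
ft_force: [-0.4, 0.4, -1.4]
grip_width: 0.0249
grip_force: 40.0
time: 5.87
position: [0.4335, -0.3399, 0.2128]
tool_rot: [0.497, 0.868, -0.001, 0.001]
ft_force: [-0.0, -1.0, -1.7]
grip_width: 0.0252
grip_force: 40.0
time: 6.28
position: [0.4338, -0.3402, 0.2935]
tool_rot: [0.497, 0.868, -0.001, 0.002]
ft_force: [-0.1, -0.6, -2.5]
grip_width: 0.0249
grip_force: 40.0
time: 6.7
position: [0.4328, -0.3389, 0.2894]
tool_rot: [0.497, 0.868, 0.0, -0.001]
ft_force: [-0.1, -1.2, -2.5]
grip_width: 0.0252
grip_force: 40.0
[ 0.43294486 -0.33910931  0.2897463 ] [ 4.96713765e-01  8.67914020e-01  2.70064247e-04 -7.85714811e-04] [-0.50693678 -0.77178452 -2.75122464] [-0.05344365  0.08726462  0.02880755]
```

View pics/g2.png

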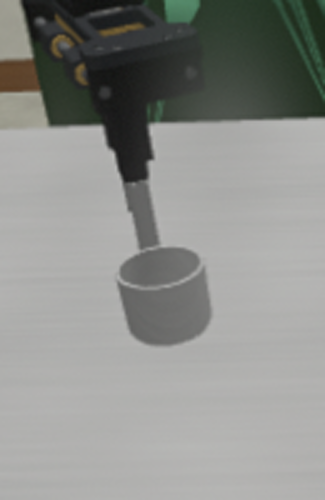

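```bash

python3 -m crank '[0,0,0,0,0,7,255,0,0,0,0,0,14,255,0,0,0,0,0,21,255,0,0,0,0,0,28,255,0,0,0,0,0,35,255]' 40
python3 -m crank '[0,0,0,0,0,4.4,255,0,0,0,0,0,4.4,255,0,0,0,0,0,4.4,255,0,0,0,0,0,4.4,255,0,0,0,0,0,4.4,255]' 40
python3 -m crank '[20,8,0,0,0,0,255,50,20,0,0,0,0,255,80,32,0,0,0,0,255,115,46,0,0,0,0,255,150,60,0,0,0,0,255]' 40
python3 -m crank '[35,14,0,0,0,0,255,70,28,0,0,0,0,255,105,42,0,0,0,0,255,135,54,0,0,0,0,255,153,61,0,0,0,0,255]' 40
python3 -m crank '[20,-1.5,0,0,0,0,255,45,-3.5,0,0,0,0,255,70,-5.5,0,0,0,0,255,100,-7.5,0,0,0,0,255,125,-9.5,0,0,0,0,255]' 40
python3 -m crank '[30,-2,0,0,0,0,255,60,-4,0,0,0,0,255,90,-6,0,0,0,0,255,112,-8,0,0,0,0,255,123,-9.5,0,0,0,0,255]' 40
python3 -m crank '[0,0,0,0,0,0,255,0,0,0,0,0,0,255,0,0,0,0,0,0,255,0,0,0,0,0,0,255,0,0,0,0,0,0,255]' 40
python3 - <<'E'
from h import *
o=robot.get_obs();M=R.from_quat(o["tool_rot"]).as_matrix();p=o["position"];print(p,M.round(3).tolist(),o["ft_force"],o["moment"])
s=robot.camera("scene");t=robot.camera("top")
cr=lambda c,x,y,w,h,W,H: cv2.resize(c["pixels"][y:y+h,x:x+w,::-1],(W,H),interpolation=cv2.INTER_CUBIC)
cv2.imwrite("pics/b1.png",np.hstack([cr(t,100,120,150,120,500,400),cr(s,340,90,150,200,300,400)]))
g=p+M@np.array([0,0,.006])  # dipper: x=tool y, y=tool x, z=-tool z
D=lambda x,y,z: g+M@(np.array([y,x+42,-(z-145)])/1e3)
for n,P in dict(cupbot=(0,0,0),cuprim=(0,0,52),hook=(-44.5,0,100),handlebot=(-30,0,106)).items(): print(n,proj(s,D(*P)).round(1),proj(t,D(*P)).round(1))
N=np.array([.577,.1943,.250]); u=np.array([.9876,-.157,0]); print("to hover",(M.T@(N+.0025*u-p)*1e3).round(1))
E
```

```text
time: 7.22
position: [0.4331, -0.3392, 0.2902]
tool_rot: [0.737, 0.676, 0.0, -0.0]
ft_force: [-0.1, -0.3, -1.3]
grip_width: 0.0249
grip_force: 40.0
time: 7.63
position: [0.4332, -0.3393, 0.2905]
tool_rot: [0.76, 0.65, 0.0, -0.0]
ft_force: [-0.1, -0.2, -2.6]
grip_width: 0.0249
grip_force: 40.0
time: 8.05
position: [0.5163, -0.1994, 0.2906]
tool_rot: [0.76, 0.65, 0.0, 0.0]
ft_force: [0.3, -0.3, -2.7]
grip_width: 0.0248
grip_force: 40.0
time: 8.47
position: [0.6014, -0.0552, 0.2905]
tool_rot: [0.759, 0.651, 0.001, -0.0]
ft_force: [-0.3, -0.4, -2.9]
grip_width: 0.0249
grip_force: 40.0
time: 8.88
position: [0.6099, 0.068, 0.2904]
tool_rot: [0.76, 0.65, 0.0, -0.0]
ft_force: [0.7, -0.4, -2.4]
grip_width: 0.0246
grip_force: 40.0
time: 9.3
position: [0.6196, 0.1924, 0.2903]
tool_rot: [0.759, 0.651, 0.001, -0.001]
ft_force: [-0.3, 0.0, -3.0]
grip_width: 0.0241
grip_force: 40.0
time: 9.72
position: [0.6199, 0.1875, 0.2906]
tool_rot: [0.761, 0.649, -0.0, 0.0]
ft_force: [-0.5, 0.9, -2.9]
grip_width: 0.0248
grip_force: 40.0
[0.61993453 0.18747076 0.29059503] [[0.158, 0.987, -0.0], [0.987, -0.158, -0.0], [-0.0, -0.0, -1.0]] [-0.53529967  0.91125316 -2.90173385] [-0.07130978  0.09656794 -0.05977787]
cupbot [426.4 253. ] [178.2 155.7]
cuprim [431.  226.6] [173.1 150.6]
hook [432.4 185.6] [164.1 166.8]
handlebot [433.9 187. ] [164.6 159.2]
to hover [ -0.  -41.   40.6]
```

View pics/b1.png

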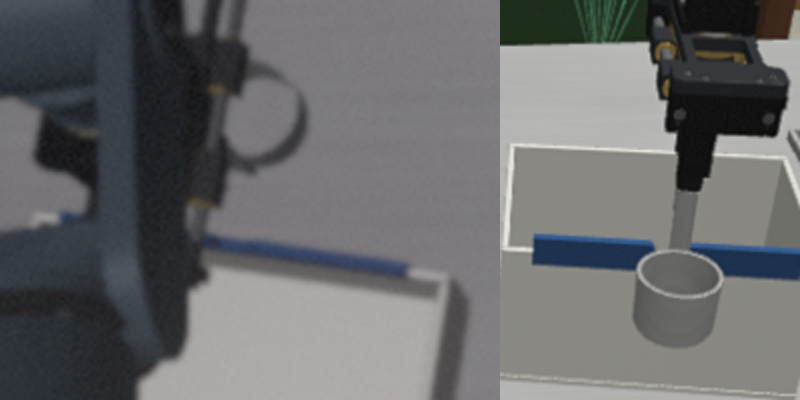

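The top view shows the cup rim around (176,155) and the scene view shows it around (429,227). The top view is a few pixels off the prediction, so I'll overlay the predicted rim to check the tilt.

```bash
python3 - <<'E'
from h import *
o=robot.get_obs();M=R.from_quat(o["tool_rot"]).as_matrix();p=o["position"]
g=p+M@np.array([0,0,.006])
D=lambda x,y,z: g+M@(np.array([y,x+42,-(z-145)])/1e3)
ims=[]
for n,(x,y,w,h) in(("top",(140,125,60,75)),("scene",(400,170,60,100))):
    c=robot.camera(n);k=6 if n=="top" else 5
    im=cv2.resize(c["pixels"][y:y+h,x:x+w,::-1],None,fx=k,fy=k,interpolation=cv2.INTER_CUBIC)
    im=cv2.convertScaleAbs(im,alpha=1.5 if n=="top" else 1)
    S=lambda P:tuple(int(v) for v in ((proj(c,P)-[x,y]+.5)*k))
    for z,col in((52,(0,0,255)),(0,(0,255,255))):
        for a in np.arange(0,6.28,.26): cv2.circle(im,S(D(33*np.cos(a),33*np.sin(a),z)),1,col,-1)
    for q in((-38,-8,52),(-38,8,52),(-38,8,100),(-38,-8,100)): cv2.circle(im,S(D(*q)),2,(0,255,0),-1)
    ims.append(cv2.copyMakeBorder(im,0,500-im.shape[0],0,0,cv2.BORDER_CONSTANT))
cv2.imwrite("pics/b2.png",np.hstack(ims))
E
```

```text
(no output)
```

View pics/b2.png

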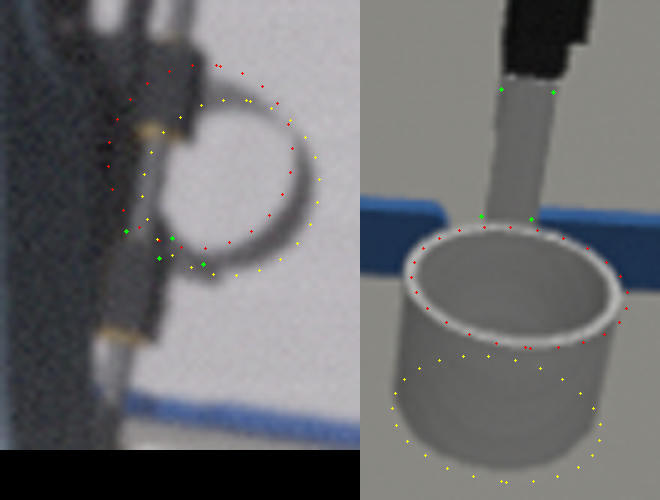

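The scene view puts the rim about 1 px left of the prediction and the bottom about 3 px high. That means a slight tilt or yaw in the grip, and the stem's height matches. I'll move in to just outside the strip, then creep in until the stem touches.

```bash

python3 -m crank '[2,-6,10,0,0,0,255,2,-14,22,0,0,0,255,2,-22,32,0,0,0,255,2,-28,40,0,0,0,255,2,-30,42,0,0,0,255]' 40
python3 -m crank '[0,0,0,0,0,0,255,0,0,0,0,0,0,255,0,-1,0,0,0,0,255,0,-2,0,0,0,0,255,0,-3,0,0,0,0,255]' 40
python3 -m crank '[0,0,0,0,0,0,255,0,0,0,0,0,0,255,0,-1,0,0,0,0,255,0,-1,0,0,0,0,255,0,-1,0,0,0,0,255]' 40
```

```text
time: 10.33
position: [0.5885, 0.1956, 0.2469]
tool_rot: [0.76, 0.65, -0.002, -0.001]
ft_force: [0.4, 0.4, -4.0]
grip_width: 0.0244
grip_force: 40.0
time: 10.75
position: [0.588, 0.1961, 0.2491]
tool_rot: [0.76, 0.65, 0.001, 0.0]
ft_force: [-0.3, 0.2, -3.0]
grip_width: 0.0248
grip_force: 40.0
time: 11.17
position: [0.5864, 0.1963, 0.2485]
tool_rot: [0.76, 0.65, -0.0, -0.0]
ft_force: [0.5, -0.1, -3.1]
grip_width: 0.0248
grip_force: 40.0
```

```bash
python3 - <<'E'
from h import *
ims=[]
for n,(x,y,w,h),k in(("top",(130,140,80,80),6),("scene",(385,160,90,135),4)):
    c=robot.camera(n)
    im=cv2.resize(c["pixels"][y:y+h,x:x+w,::-1],None,fx=k,fy=k,interpolation=cv2.INTER_CUBIC)
    im=cv2.convertScaleAbs(im,alpha=1.5 if n=="top" else 1)
    ims.append(cv2.copyMakeBorder(im,0,540-im.shape[0],0,0,cv2.BORDER_CONSTANT))
o=robot.get_obs();print(o["position"],o["ft_force"],o["moment"])
cv2.imwrite("pics/b3.png",np.hstack(ims))
E
```

```text
[0.58650316 0.19633559 0.24854135] [-0.24668324 -0.31398686 -2.92509611] [-0.04944168  0.1578221   0.00589776]
```

View pics/b3.png

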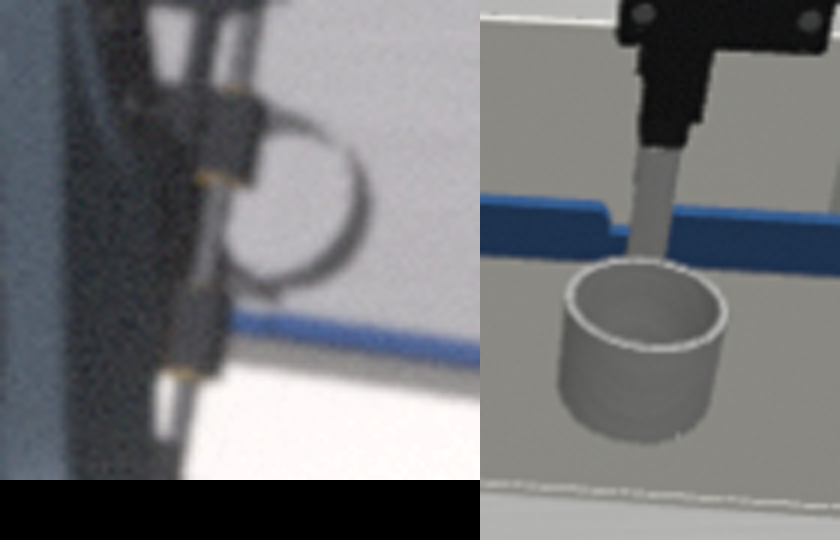

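```bash
python3 - <<'E'
from h import *
c=robot.camera("scene");p=robot.get_obs()["position"]
u=np.array([.9876,-.157,0]);v=np.array([.157,.9876,0])
pl=lambda q,x0:(lambda o,d:o+d*((p@u+x0-o@u)/(d@u)))(*ray(c,q))
for n,q in dict(stemtop=(659,150),stem232=(648.5,232),stemlow=(648,250)).items():
    P=pl(((q[0]-480)/4+385-.4,q[1]/4+160-.4),.009); print(n,(P@v-p@v)*1e3,P[2]*1e3)
N=onz(c,(423.5,216.3),.152)+.004*u; print("notch rel TCP v,u",(N-p)@v*1e3,(N-p)@u*1e3)
for q in ((610,232),(603,203)):
    P=onz(c,((q[0]-480)/4+385-.4,q[1]/4+160-.4),.152 if q[1]>220 else .164); print((P-p)@v*1e3,(P-p)@u*1e3)
E
```

```text
stemtop -1.1445475899783397 204.27178796468593
stem232 0.019248399958260443 163.50437253210336
stemlow 1.0376358776080785 154.32942612978152
notch rel TCP v,u -1.9618941984669755 -7.929708603061301
-13.346587696420329 -6.6592200287617445
-17.470681079504338 -10.839393411945732
```

The scene crop shows the stem at (630–667,232) and the notch's left edge at 610, so the dipper is 1–1.5 mm too far in +y. I'll correct that and creep in.

```bash

python3 -m crank '[-0.5,-0.5,0,0,0,0,255,-1,-1,0,0,0,0,255,-1.3,-2,0,0,0,0,255,-1.3,-3,0,0,0,0,255,-1.3,-3,0,0,0,0,255]' 40
python3 -m crank '[0,-0.5,0,0,0,0,255,0,-1,0,0,0,0,255,0,-1.5,0,0,0,0,255,0,-2,0,0,0,0,255,0,-2,0,0,0,0,255]' 40
python3 -m crank '[0,0,0,0,0,0,255,0,0,0,0,0,0,255,0,0,0,0,0,0,255,0,0,0,0,0,0,255,0,0,0,0,0,0,255]' 40
```

```text
time: 11.73
position: [0.583, 0.1955, 0.2485]
tool_rot: [0.76, 0.65, -0.0, -0.0]
ft_force: [0.2, 0.8, -2.7]
grip_width: 0.0243
grip_force: 40.0
time: 12.15
position: [0.5812, 0.1959, 0.2485]
tool_rot: [0.76, 0.65, -0.0, -0.0]
ft_force: [-0.0, -0.4, -3.0]
grip_width: 0.0248
grip_force: 40.0
time: 12.57
position: [0.5814, 0.1958, 0.2485]
tool_rot: [0.76, 0.65, -0.0, -0.0]
ft_force: [-0.0, -0.4, -3.3]
grip_width: 0.0251
grip_force: 40.0
```

```bash

python3 -m crank '[0,-0.4,0,0,0,0,255,0,-0.8,0,0,0,0,255,0,-1.2,0,0,0,0,255,0,-1.2,0,0,0,0,255,0,-1.2,0,0,0,0,255]' 40
python3 -m crank '[0,-0.4,0,0,0,0,255,0,-0.8,0,0,0,0,255,0,-1.2,0,0,0,0,255,0,-1.2,0,0,0,0,255,0,-1.2,0,0,0,0,255]' 40
```

```text
time: 12.98
position: [0.5801, 0.196, 0.2485]
tool_rot: [0.76, 0.65, -0.0, -0.0]
ft_force: [-0.6, -0.0, -3.3]
grip_width: 0.0244
grip_force: 40.0
time: 13.4
position: [0.579, 0.1962, 0.2485]
tool_rot: [0.76, 0.65, -0.0, 0.0]
ft_force: [-0.5, 0.4, -2.9]
grip_width: 0.025
grip_force: 40.0
```

```bash

python3 -m crank '[0,-0.4,0,0,0,0,255,0,-0.8,0,0,0,0,255,0,-1.2,0,0,0,0,255,0,-1.2,0,0,0,0,255,0,-1.2,0,0,0,0,255]' 40
python3 -m crank '[0,-0.4,0,0,0,0,255,0,-0.8,0,0,0,0,255,0,-1.2,0,0,0,0,255,0,-1.2,0,0,0,0,255,0,-1.2,0,0,0,0,255]' 40
```

```text
time: 13.82
position: [0.5784, 0.1963, 0.2487]
tool_rot: [0.76, 0.65, 0.001, 0.0]
ft_force: [2.6, -0.5, -3.3]
grip_width: 0.0242
grip_force: 40.0
time: 14.23
position: [0.5777, 0.1966, 0.2488]
tool_rot: [0.76, 0.65, 0.001, 0.001]
ft_force: [5.1, -0.1, -5.4]
grip_width: 0.0246
grip_force: 39.9
```

Stem contact is felt at TCP x ≈ 0.5787. I'll back off about 1.5 mm and lower with force checks.

```bash

python3 -m crank '[0,1,0,0,0,0,255,0,2,0,0,0,0,255,0,3,0,0,0,0,255,0,3.5,0,0,0,0,255,0,3.5,0,0,0,0,255]' 40
python3 -m crank '[0,0,2,0,0,0,255,0,0,4,0,0,0,255,0,0,6,0,0,0,255,0,0,8,0,0,0,255,0,0,8,0,0,0,255]' 40
python3 -m crank '[0,0,1,0,0,0,255,0,0,2,0,0,0,255,0,0,4,0,0,0,255,0,0,6,0,0,0,255,0,0,6,0,0,0,255]' 40
```

```text
time: 14.65
position: [0.5789, 0.196, 0.2483]
tool_rot: [0.76, 0.65, -0.001, -0.001]
ft_force: [0.1, 0.8, -3.5]
grip_width: 0.0249
grip_force: 39.9
time: 15.07
position: [0.5794, 0.1959, 0.2397]
tool_rot: [0.76, 0.65, -0.001, -0.001]
ft_force: [-0.3, 0.5, -2.7]
grip_width: 0.0247
grip_force: 39.9
time: 15.48
position: [0.5797, 0.196, 0.234]
tool_rot: [0.76, 0.65, -0.0, -0.0]
ft_force: [-0.5, 0.1, -2.2]
grip_width: 0.0248
grip_force: 39.9
```

```bash

python3 -m crank '[0,0,1.5,0,0,0,255,0,0,3,0,0,0,255,0,0,4.5,0,0,0,255,0,0,6,0,0,0,255,0,0,6,0,0,0,255]' 40
python3 -m crank '[0,0,1.5,0,0,0,255,0,0,3,0,0,0,255,0,0,4.5,0,0,0,255,0,0,6,0,0,0,255,0,0,6,0,0,0,255]' 40
python3 -m crank '[0,0,1,0,0,0,255,0,0,2,0,0,0,255,0,0,3,0,0,0,255,0,0,4,0,0,0,255,0,0,4,0,0,0,255]' 40
```

```text
time: 15.9
position: [0.5798, 0.196, 0.2281]
tool_rot: [0.76, 0.65, -0.0, -0.0]
ft_force: [0.1, 0.3, -3.6]
grip_width: 0.0246
grip_force: 39.9
time: 16.32
position: [0.5799, 0.196, 0.2221]
tool_rot: [0.76, 0.65, -0.0, -0.0]
ft_force: [-0.3, 0.7, -3.3]
grip_width: 0.0243
grip_force: 39.9
time: 16.73
position: [0.5799, 0.196, 0.2183]
tool_rot: [0.76, 0.65, -0.0, -0.0]
ft_force: [-0.4, 0.7, -3.3]
grip_width: 0.0243
grip_force: 39.9
```

```bash

python3 -m crank '[0,0,1,0,0,0,255,0,0,2,0,0,0,255,0,0,3,0,0,0,255,0,0,4,0,0,0,255,0,0,4,0,0,0,255]' 40
python3 -m crank '[0,0,0.5,0,0,0,255,0,0,1,0,0,0,255,0,0,1.5,0,0,0,255,0,0,2,0,0,0,255,0,0,2,0,0,0,255]' 40
```

```text
time: 17.15
position: [0.5799, 0.196, 0.2143]
tool_rot: [0.76, 0.65, -0.0, -0.0]
ft_force: [-0.0, 0.7, -3.4]
grip_width: 0.0247
grip_force: 39.9
time: 17.57
position: [0.58, 0.196, 0.2125]
tool_rot: [0.76, 0.65, -0.0, -0.0]
ft_force: [0.5, -0.1, -2.6]
grip_width: 0.0247
grip_force: 39.9
```

```bash

python3 -m crank '[0,0,0.5,0,0,0,255,0,0,1,0,0,0,255,0,0,1.5,0,0,0,255,0,0,2,0,0,0,255,0,0,2,0,0,0,255]' 40
python3 -m crank '[0,0,0.5,0,0,0,255,0,0,1,0,0,0,255,0,0,1.5,0,0,0,255,0,0,2,0,0,0,255,0,0,2,0,0,0,255]' 40
```

```text
time: 17.98
position: [0.5801, 0.196, 0.2105]
tool_rot: [0.76, 0.65, -0.0, 0.0]
ft_force: [0.4, 0.3, -1.9]
grip_width: 0.0246
grip_force: 39.9
time: 18.4
position: [0.5803, 0.1958, 0.2095]
tool_rot: [0.76, 0.65, 0.0, 0.0]
ft_force: [-1.9, -1.5, 4.2]
grip_width: 0.0246
grip_force: 39.8
```

Contact on a lead-in at a hook height of about 160 mm, with the reaction pointing towards −y. I'll ease up, shift −1.5 mm along the strip and retry.

```bash

python3 -m crank '[0,0,-1,0,0,0,255,-0.5,0,-1.5,0,0,0,255,-1,0,-1.5,0,0,0,255,-1.5,0,-1.5,0,0,0,255,-1.5,0,-1.5,0,0,0,255]' 40
python3 -m crank '[0,0,0.5,0,0,0,255,0,0,1,0,0,0,255,0,0,1.5,0,0,0,255,0,0,1.5,0,0,0,255,0,0,1.5,0,0,0,255]' 40
```

```text
time: 18.82
position: [0.5796, 0.1945, 0.2093]
tool_rot: [0.76, 0.65, -0.0, -0.0]
ft_force: [0.1, -0.5, -2.8]
grip_width: 0.0246
grip_force: 39.9
time: 19.23
position: [0.5798, 0.1946, 0.2084]
tool_rot: [0.76, 0.65, -0.0, -0.0]
ft_force: [-0.2, 0.1, -3.4]
grip_width: 0.0249
grip_force: 39.9
```

```bash

python3 -m crank '[0,0,0.5,0,0,0,255,0,0,1,0,0,0,255,0,0,1.5,0,0,0,255,0,0,2,0,0,0,255,0,0,2,0,0,0,255]' 40
python3 -m crank '[0,0,0.5,0,0,0,255,0,0,1,0,0,0,255,0,0,1.5,0,0,0,255,0,0,1.5,0,0,0,255,0,0,1.5,0,0,0,255]' 40
```

```text
time: 19.65
position: [0.5798, 0.1945, 0.2064]
tool_rot: [0.76, 0.65, -0.0, -0.0]
ft_force: [0.2, -0.8, -3.3]
grip_width: 0.0248
grip_force: 39.9
time: 20.07
position: [0.5799, 0.1945, 0.2051]
tool_rot: [0.76, 0.65, -0.0, 0.0]
ft_force: [0.4, -0.6, -3.5]
grip_width: 0.0244
grip_force: 39.9
```

```bash

python3 -m crank '[0,0,0.5,0,0,0,255,0,0,1,0,0,0,255,0,0,1.5,0,0,0,255,0,0,1.5,0,0,0,255,0,0,1.5,0,0,0,255]' 40
python3 -m crank '[0,0,0.3,0,0,0,255,0,0,0.6,0,0,0,255,0,0,1,0,0,0,255,0,0,1,0,0,0,255,0,0,1,0,0,0,255]' 40
```

```text
time: 20.48
position: [0.58, 0.1944, 0.2042]
tool_rot: [0.76, 0.65, 0.0, 0.0]
ft_force: [-1.7, -2.0, 2.9]
grip_width: 0.0249
grip_force: 39.8
time: 20.9
position: [0.5801, 0.1944, 0.2038]
tool_rot: [0.76, 0.65, 0.0, 0.0]
ft_force: [-2.1, -1.9, 7.7]
grip_width: 0.0248
grip_force: 39.8
```

The hook is now on the notch floor (contact at about 153.5 mm). I'll relieve the load, loosen the grip, then open.

```bash

python3 -m crank '[0,0,-0.5,0,0,0,255,0,0,-0.8,0,0,0,255,0,0,-0.8,0,0,0,255,0,0,-0.8,0,0,0,255,0,0,-0.8,0,0,0,255]' 20
python3 -m crank '[0,0,0,0,0,0,255,0,0,0,0,0,0,255,0,0,0,0,0,0,255,0,0,0,0,0,0,255,0,0,0,0,0,0,255]' 3
python3 -m crank '[0,0,0,0,0,0,175,0,0,0,0,0,0,170,0,0,0,0,0,0,165,0,0,0,0,0,0,160,0,0,0,0,0,0,155]' 3
python3 -m crank '[0,0,0,0,0,0,150,0,0,0,0,0,0,145,0,0,0,0,0,0,140,0,0,0,0,0,0,130,0,0,0,0,0,0,120]' 3
python3 - <<'E'
from h import *
ims=[]
for n,(x,y,w,h),k in(("top",(130,140,80,80),6),("scene",(385,150,90,135),4)):
    c=robot.camera(n)
    im=cv2.resize(c["pixels"][y:y+h,x:x+w,::-1],None,fx=k,fy=k,interpolation=cv2.INTER_CUBIC)
    im=cv2.convertScaleAbs(im,alpha=1.5 if n=="top" else 1)
    ims.append(cv2.copyMakeBorder(im,0,540-im.shape[0],0,0,cv2.BORDER_CONSTANT))
o=robot.get_obs();print(o["position"],o["ft_force"],o["grip_width"])
cv2.imwrite("pics/r1.png",np.hstack(ims))
E
```

```text
time: 21.32
position: [0.58, 0.1943, 0.2033]
tool_rot: [0.76, 0.65, -0.0, 0.0]
ft_force: [0.2, -3.4, 1.9]
grip_width: 0.0239
grip_force: 19.7
time: 21.73
position: [0.5802, 0.1946, 0.2034]
tool_rot: [0.76, 0.65, 0.0, 0.0]
ft_force: [1.5, -2.0, -0.4]
grip_width: 0.0237
grip_force: 3.0
time: 22.15
position: [0.5795, 0.1948, 0.2032]
tool_rot: [0.76, 0.65, -0.0, -0.0]
ft_force: [0.2, 1.0, -0.3]
grip_width: 0.0328
grip_force: 0.0
time: 22.57
position: [0.5798, 0.1945, 0.2034]
tool_rot: [0.76, 0.65, 0.0, 0.0]
ft_force: [-0.1, -0.7, 0.0]
grip_width: 0.0434
grip_force: 0.0
[0.57984707 0.19453818 0.20334415] [ 0.24026314 -0.16787811  0.3685834 ] 0.04469663254114009
```

View pics/r1.png

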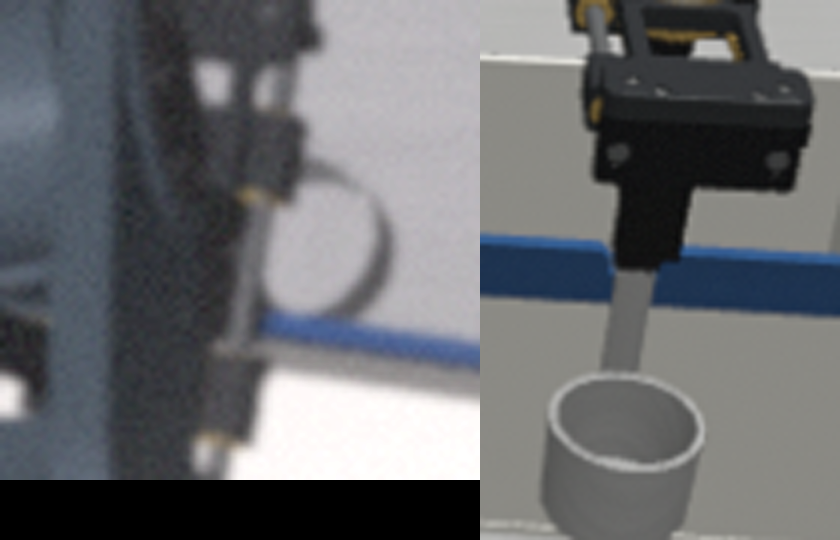

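The dipper hangs outside with its stem at the notch (610–655,265) and the grip force is zero. I'll open fully, rise and check.

```bash

python3 -m crank '[0,0,0,0,0,0,110,0,0,0,0,0,0,100,0,0,0,0,0,0,90,0,0,0,0,0,0,80,0,0,0,0,0,0,80]' 3
python3 -m crank '[0,0,-5,0,0,0,80,0,0,-15,0,0,0,80,0,0,-30,0,0,0,80,0,0,-50,0,0,0,80,0,0,-70,0,0,0,80]'
python3 -m crank '[0,0,-30,0,0,0,80,0,0,-60,0,0,0,80,0,0,-80,0,0,0,80,0,0,-80,0,0,0,80,0,0,-80,0,0,0,80]'
python3 -m crank '[-40,0,0,0,0,0,80,-80,0,0,0,0,0,80,-120,0,0,0,0,0,80,-150,0,0,0,0,0,80,-150,0,0,0,0,0,80]'
python3 - <<'E'
from h import *
ims=[]
for n,(x,y,w,h),k in(("top",(130,140,80,80),6),("scene",(385,150,90,135),4)):
    c=robot.camera(n)
    im=cv2.resize(c["pixels"][y:y+h,x:x+w,::-1],None,fx=k,fy=k,interpolation=cv2.INTER_CUBIC)
    im=cv2.convertScaleAbs(im,alpha=1.5 if n=="top" else 1)
    ims.append(cv2.copyMakeBorder(im,0,540-im.shape[0],0,0,cv2.BORDER_CONSTANT))
cv2.imwrite("pics/r2.png",np.hstack(ims))
E
```

```text
time: 23.08
position: [0.5798, 0.1946, 0.2033]
tool_rot: [0.76, 0.65, -0.0, -0.0]
ft_force: [-0.7, -1.2, 0.4]
grip_width: 0.0583
grip_force: 0.0
time: 23.5
position: [0.5798, 0.1945, 0.2747]
tool_rot: [0.76, 0.65, -0.0, -0.0]
ft_force: [0.1, 0.1, -0.1]
grip_width: 0.0595
grip_force: 0.0
time: 23.92
position: [0.5804, 0.1946, 0.3556]
tool_rot: [0.76, 0.65, 0.002, 0.001]
ft_force: [-0.1, -0.4, 0.1]
grip_width: 0.06
grip_force: 0.0
time: 24.33
position: [0.5548, 0.0415, 0.3516]
tool_rot: [0.762, 0.648, -0.003, -0.0]
ft_force: [0.2, 0.7, -0.6]
grip_width: 0.0598
grip_force: 0.0
```

View pics/r2.png

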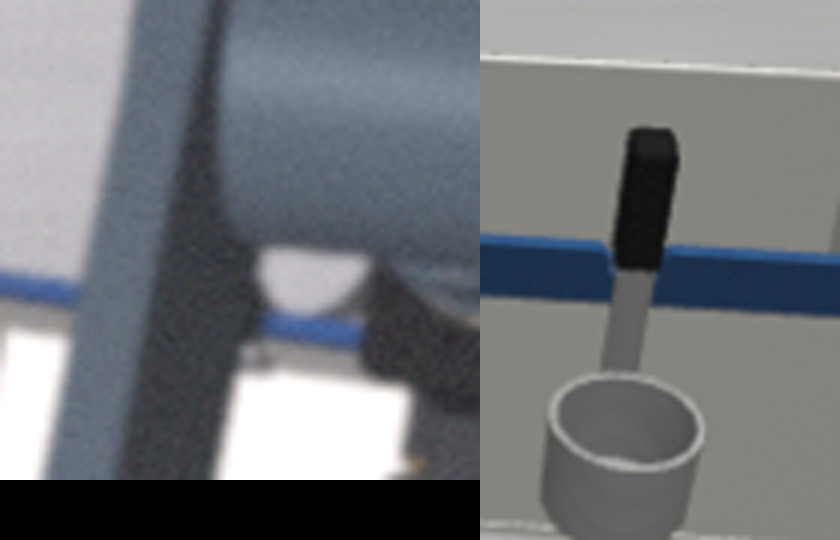

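The dipper hangs freely with its handle at crop (620–675,130–268) and its stem in the notch. I'll check its height against the seated prediction.

```bash
python3 -m crank '[0,0,0,0,0,0,80,0,0,0,0,0,0,80,0,0,0,0,0,0,80,0,0,0,0,0,0,80,0,0,0,0,0,0,80]'
python3 - <<'E'
from h import *
c=robot.camera("scene")
u=np.array([.9876,-.157,0]);N=onz(c,(423.5,216.3),.152)+.004*u
S=lambda P:((proj(c,P)-[385,150]+.5)*4+[480,0]).round()
for dz in(0,.005,.012):
    O=N+.0445*u; O[2]=.052+dz
    f=lambda x,z:S(O+x/1e3*u+[0,0,z/1e3])
    print(dz,"handle front bottom",f(-30,106),"front top",f(-30,168),"rim near",f(33,52),"rim far",f(-33,52))
E
```

```text
time: 24.85
position: [0.5565, 0.0472, 0.3532]
tool_rot: [0.76, 0.65, -0.0, -0.0]
ft_force: [-0.2, -0.3, -0.7]
grip_width: 0.0598
grip_force: 0.0
0 handle front bottom [642. 280.] front top [662. 155.] rim near [638. 472.] rim far [625. 377.]
0.005 handle front bottom [643. 270.] front top [664. 144.] rim near [640. 463.] rim far [626. 368.]
0.012 handle front bottom [646. 256.] front top [666. 129.] rim near [642. 449.] rim far [628. 355.]
```

```bash
python3 -c "
from rig import robot
print(robot.hand_in())"
```

```text
the job is handed in; nothing more can be done
None
```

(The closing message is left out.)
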